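Stack the spice bins on their base and stand the jar on top

ROBOT

A 6-joint arm with a two-finger parallel gripper is mounted at the origin on a cart in front of the work surface, level with it; the furniture and walls round the work are solid. World frame = base frame: x ahead of the robot, y to its left, z up, the work surface at z = 0. Lengths are in m, angles in rad, forces in N, time in s.
With the tool pointing down it reaches from about 0.375 to 0.9 m from the base axis. Payload 3.1 kg.
Tool frame: the origin (TCP) lies between the finger pads; the fingertips stand 8 mm ahead of it and the grasp point (between the pads) lies 11 mm behind it; z points along the fingers, y is the line along which they close (so a half turn about z gives the same grasp; the last joint's range is limited). The gripper opens to 87 mm and grips with 3 to 60 N. Pads are 19 mm wide; open, the fingers measure 117 mm over their backs; the gripper's body (75 mm by 190 mm) begins 51 mm behind the grasp point.
Start: joints at [-1.427, 0.527, 1.433, -0, 1.181, -0.178], TCP at [0.198, -0.593, 0.231] pointing down, gripper open.
Joint ranges: [-3.08, 3.08], [-0.75, 2.2], [0.22, 2.44], [-1.43, 4.57], [0, 2.65], [-2.85, 2.85]. Speed limits (rad/s): [2.79, 2.79, 3.14, 3.14, 3.14, 3.14].

INTERFACE

Orientations are given as a unit quaternion [x, y, z, w].
In Python, from rig import robot, vision, job gives the robot as it stands.
- The arm moves only by the shell command python3 -m handwheel 'ROWS' [OPENING] [FORCE]. ROWS is JSON, a list of rows, each a list of 4 numbers: the shift along the tool's x, y, z as a fraction of full scale, then the turn about the tool's z as a fraction of full scale. A call has 1 to 20 rows; each row is the pose to reach, as a shift and turn from the pose commanded when the call began, along the tool's axes at that moment, turning the shorter way round; what a row does not reach only later rows make up. Full scale, the value 1, is 300 mm for a shift and 2 pi rad for a turn. A row lasts 1/12 s, in which the tool goes at most 41.7 mm and 7.16 degrees, less where a joint would pass 70% of its speed; a pose out of reach is approached as far as the arm can. A call with a number of a shift or a turn outside -1 to 1 is refused whole. A call with a gripper value outside its range is refused whole. OPENING is the opening in per cent of the stroke, from 0 (shut) to 100 (fully open), set as the call begins (- or left out, the last holds). The fingers move at their own pace and stop on an object; FORCE is the grip in N (left out, the last holds). Time passes only in rows, so rows that repeat a pose let the fingers close. It gives the time, the measured TCP pose, the force, the opening and the grip force at its end, in the units of the state.
- robot.get_obs(): the state, without advancing time (a new reading comes with each control period).
- vision.camera(name): name is "scene" or "top"; returns a dict with "frame" (420x560x3 uint8, red, green, blue), "K" (3x3 intrinsics, pixels), "cam_to_world" (4x4, takes a point from camera to world coordinates). Camera axes: x right, y down, z forward; pixel columns grow to the right and rows downward; lengths in m; the calibration is good to about 2 mm. A picture is of the moment at which its call begins. There is no depth.
- job.hand_in(): hands the job in; it is judged then, once.
Trained networks look in the newest picture that a camera, given by its name, has taken for a name from the list of things; names that differ only in an ending like _2 or _b are one class to them, and where a whole thing is asked for, a point or a joint stands for the part that bears it (a point fixed in the world has none). Each returns a list of dicts, best first, with "conf" (0 to 1); they miss things now and then, are a little off and sometimes report something else, mostly with a low value. They report only what shows in the picture. A call takes as long as a camera call. They do not tell look-alikes from the thing itself.
- vision.look_for(camera, label): "point" ([row, column] in pixels, amid what is visible of it).
- vision.outline_of(camera, label): "mask" (420x560 bool, what is visible of it) and "point" ([row, column] in pixels, amid what is visible of it).
The state is a dict: "time": time; "q": joint angles; "joint_velocities": joint speeds; "joint_torque": joint torques, N m; "position": TCP position; "tool_rot": TCP orientation; "ft_force": force on the tool from outside, world axes, zero at the start; "moment": the same for the moment, N m; "grip_width": finger opening in m; "grip_force": force on a finger pad.
Only numpy, scipy, OpenCV 4.12 (cv2) and the standard library are available. Lean on these libraries where they do the work, as an engineer would, in place of code of your own. Each camera call takes 0.05 s, during which the arm holds its last target. There are 200 camera calls.

TASK

Stack the three white bins on the low white base: the deepest first, the middle one (with the divider) on it and the shallowest on top, each turned so that its pull tab points the opposite way from the tab directly below it and it stands on the lugs instead of sinking in and nesting. Last of all, stand the glass spice jar with the dark cap upright on the floor of the top bin. Leave the salt shaker, the mug and the drinking glass where they are, and let go of everything.

Things in the scene. Friction and masses are not known exactly. Their poses are not given: they have to be found in the camera images.
- deep_bin_centre (a point): Deepest bin, no divider. White plastic, loose, 0.17 kg, 100 (x) x 66 (y) x 78 mm high. Top 28 mm is an upright band 100 x 66 mm: grip it from above across the 66 mm. Pull tab, 10 mm out, on the rim at the +x end only. Below the band narrower (86 x 54 mm, bottom edges bevelled). Mouth and lugs as the base's, lug tops 8 mm below its rim. Origin on its axis half-way up, 39 mm over its underside; z up.
- middle_bin_centre (a point): Middle bin, one divider across it. White plastic, loose, 0.15 kg, 100 (x) x 66 (y) x 62 mm high. Top 28 mm is an upright band 100 x 66 mm: grip it from above across the 66 mm. Pull tab, 10 mm out, on the rim at the +x end only. Below the band narrower (86 x 54 mm, bottom edges bevelled). Mouth and lugs as the base's, lug tops 8 mm below its rim. Origin on its axis half-way up, 31 mm over its underside; z up.
- shallow_bin_centre (a point): Shallowest bin, no divider. White plastic, loose, 0.12 kg, 100 (x) x 66 (y) x 46 mm high. Top 28 mm is an upright band 100 x 66 mm: grip it from above across the 66 mm. Pull tab, 10 mm out, on the rim at the +x end only. Below the band narrower (86 x 54 mm, bottom edges bevelled). Mouth and lugs as the base's, lug tops 8 mm below its rim. Inner floor 57 x 49 mm, 3 mm thick. Origin on its axis half-way up, 23 mm over its underside; z up.
- stack_base: Low white base, fixed, 100 (x) x 66 (y) x 26 mm high; mouth 95 x 61 mm; pull tab at its +x end. Lugs in the mouth, one at the +x end, two at -x, tops 18 mm up (8 mm under the rim). A bin whose tab (+x) points opposite to the tab below stands on the lugs, its underside 8 mm under the rim below, 4 mm play all round; same way round it sinks 15-17 mm more and nests. Origin: centre of underside; z up.
- spice_jar_centre (a point): Spice jar: round glass jar with a dark cap, loose, 41 mm across, 105 mm tall, standing upright. Origin on its axis half-way up (52.5 mm above its underside).
- salt_shaker: Bystander: salt shaker, glass with a light grey domed cap, 44 mm across, 90 mm tall, loose. Origin at the centre of its underside.
- mug: Bystander: cream mug, 82 x 114 x 91 mm with its handle, loose, at the back of the worktop. Origin at the centre of its underside.
- glass: Bystander: clear drinking glass, 80 mm across, 91 mm tall, loose, at the back of the worktop. Origin at the centre of its underside.
Things that resemble listed ones, but are neither listed nor needed, are in the scene too. What is shaped like the part that bears spice_jar_centre but orange or red is not meant.

How it is judged:
On the way, in this order (a step that is already met when the one before it is completed fails the run):
1. the deepest bin stands on the lugs of the base (horizontal distance between deep_bin_centre and stack_base below 0.009 m and z of deep_bin_centre in the frame of stack_base between 0.053 and 0.061 m and angle between the x axis of deep_bin_centre and the x axis of stack_base, either way round below 0.15 rad and angle between deep_bin_centre's own z axis and vertical below 0.06 rad), for 0.2 s.
2. the middle bin stands on the lugs of the deepest bin (all of step 1 and horizontal distance between middle_bin_centre and deep_bin_centre below 0.009 m and z of middle_bin_centre in the frame of deep_bin_centre between 0.058 and 0.066 m and angle between the x axis of middle_bin_centre and the x axis of deep_bin_centre, either way round below 0.15 rad and angle between middle_bin_centre's own z axis and vertical below 0.06 rad), for 0.2 s.
3. the shallowest bin stands on the lugs of the middle bin (all of step 2 and horizontal distance between shallow_bin_centre and middle_bin_centre below 0.009 m and z of shallow_bin_centre in the frame of middle_bin_centre between 0.042 and 0.05 m and angle between the x axis of shallow_bin_centre and the x axis of middle_bin_centre, either way round below 0.15 rad and angle between shallow_bin_centre's own z axis and vertical below 0.06 rad), for 0.2 s.
4. the spice jar stands in the shallowest bin (all of step 3 and horizontal distance between spice_jar_centre and shallow_bin_centre below 0.016 m and z of spice_jar_centre in the frame of shallow_bin_centre between 0.0265 and 0.0385 m and angle between spice_jar_centre's own z axis and vertical below 0.1 rad), for 0.2 s.
At the end, for the whole second after the job is handed in: Deepest, middle, shallowest bin stacked on the base in that order, each within 9 mm, 0.15 rad and 4 mm of its stacked (not nested) height, tilt under 0.06 rad; jar on the top bin's floor within 16 mm of its middle, 6 mm in height, tilt under 0.1 rad; all under 0.02 m/s (all of step 4 and linear speed of each of deep_bin, middle_bin, shallow_bin, spice_jar below 0.02 m/s); the robot touches nothing.
It fails at once if the salt shaker, mug or drinking glass is moved more than 30 mm or tipped over (distance of any of salt_shaker, mug, glass from where it was at the start of the episode above 0.03 m or angle between any of salt_shaker, mug, glass's own z axis and vertical above 0.5 rad).
It also fails if it takes over 120 s, if anything falls off the work surface, if the arm or the gripper's body presses on something with over 40 N, if the wrist force passes 120 N, or if a joint passes its speed limit or range.

## Working session

There is one attempt and no reset: what is moved stays moved. The work goes in short steps, Python scripts to look and compute and a shell command to move; the robot and the scene stay as the last step left them, time stands still between calls to the robot, and variables do not carry over. Pictures are saved under pics/ and viewed, at most 14 in all, crops included, and the job is handed in when it is done.

```bash
mkdir -p pics; ls
python3 - <<'E'
from rig import robot, vision
import cv2,numpy as np
o=robot.get_obs();print(o)
for c in("scene","top"):
    d=vision.camera(c);cv2.imwrite(f"pics/{c}0.png",d["frame"][:,:,::-1]);print(c,d["K"],d["cam_to_world"])
    for l in("deep_bin_centre","middle_bin_centre","shallow_bin_centre","stack_base","spice_jar_centre","salt_shaker"):
        print(l,[(np.round(r["point"]),round(r["conf"],2),int(r["mask"].sum())) for r in vision.outline_of(c,l)])
E
```

```text
pics
{'time': 0.0, 'q': array([-1.42746866e+00,  5.28487819e-01,  1.43391400e+00, -2.79630645e-06,
        1.18139745e+00, -1.78466889e-01]), 'joint_velocities': array([ 0.00075403,  0.00090798, -0.00090494, -0.00062471, -0.00140169,
        0.00071273]), 'joint_torque': array([-1.14400034e-03, -4.40048003e+01, -1.76591778e+01,  6.32610591e-02,
        5.82670933e-02, -1.43110492e-04]), 'position': array([ 0.19761012, -0.59217409,  0.2295546 ]), 'tool_rot': array([ 9.87083247e-01,  1.60204386e-01,  1.80909820e-05, -1.10315944e-03]), 'ft_force': array([-0.2652139 , -0.24370509,  0.42703583]), 'moment': array([-0.01738588, -0.01248073,  0.03505869]), 'grip_force': 0.0, 'grip_width': 0.08703985592645029}
scene [[439.78539672   0.         285.78850558]
 [  0.         439.78539672 204.44129042]
 [  0.           0.           1.        ]] [[-0.86833103 -0.31343385  0.38439621  0.19740822]
 [-0.49575174  0.57224839 -0.65327023  0.69044025]
 [-0.0152131  -0.7578199  -0.65228641  0.68271859]
 [ 0.          0.          0.          1.        ]]
deep_bin_centre [(array([137., 322.]), 0.67, 1259)]
[... 529 characters left out ...]
   0.           1.        ]] [[-1.29294453e-02 -9.93281933e-01  1.14994918e-01  4.28183030e-01]
 [-9.99914635e-01  1.30604209e-02  3.85569916e-04  6.21982261e-02]
 [-1.88486166e-03 -1.14980116e-01 -9.93366005e-01  1.37206704e+00]
 [ 0.00000000e+00  0.00000000e+00  0.00000000e+00  1.00000000e+00]]
deep_bin_centre [(array([186., 388.]), 0.67, 1019)]
middle_bin_centre [(array([257., 225.]), 0.96, 974)]
shallow_bin_centre [(array([255., 300.]), 0.9, 893)]
stack_base [(array([253., 383.]), 0.85, 923)]
spice_jar_centre [(array([268., 181.]), 0.69, 277), (array([218., 268.]), 0.61, 225), (array([194., 236.]), 0.5, 236), (array([195., 342.]), 0.5, 271)]
salt_shaker [(array([193., 310.]), 0.63, 216)]
```

View pics/scene0.png

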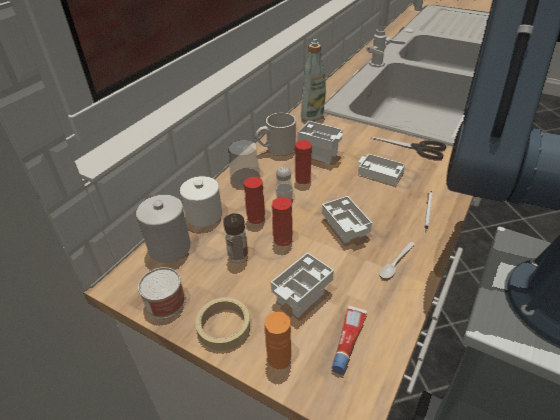

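```bash
python3 -c "
import cv2
i=cv2.imread('pics/top0.png')[130:310,150:430];cv2.imwrite('pics/top0c.png',cv2.resize(i,(800,514),interpolation=cv2.INTER_CUBIC))"
```

```text
(no output)
```

View pics/top0c.png

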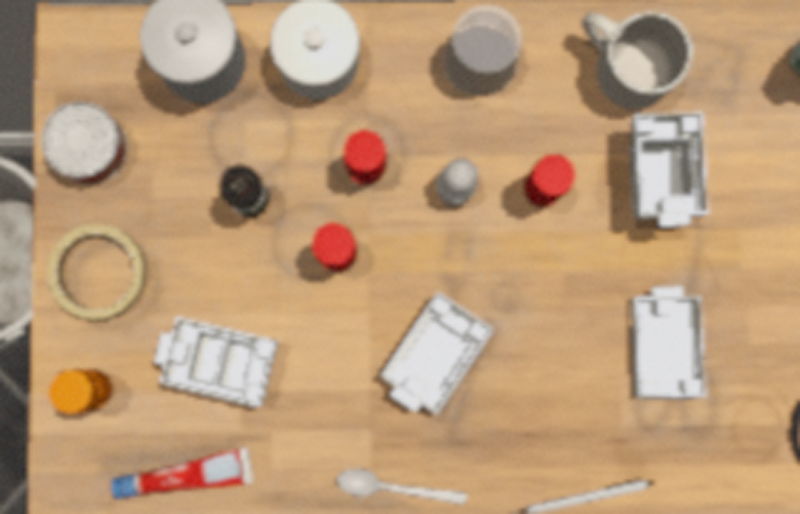

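The scene view shows the dark-capped jar at about (row 238, col 235), among red and orange look-alikes. In the top view it is at about (row 196, col 235). The base at (253,383) has its tab up (+x). The deep bin's tab at (186,388) points to -x, the middle's to +y and the shallow's to -x/+y. I'll fit silhouettes in both views.

```bash
cat > h.py <<'E'
from rig import robot, vision
import cv2,numpy as np
from scipy.optimize import minimize
from scipy.spatial.transform import Rotation as R
H=dict(deep_bin_centre=.078,middle_bin_centre=.062,shallow_bin_centre=.046,stack_base=.026,spice_jar_centre=.105)
def box(x0,x1,y0,y1,z0,z1): return np.array([[x,y,z] for x in(x0,x1) for y in(y0,y1) for z in(z0,z1)])
def parts(l):  # z relative to the top of the part
    h=H[l]
    if l=="spice_jar_centre":
        a=np.linspace(0,2*np.pi,32);c=.0205*np.c_[np.cos(a),np.sin(a)]
        return [np.vstack([np.c_[c,0*a],np.c_[c,0*a-h]])]
    p=[box(-.05,.05,-.033,.033,-min(h,.028),0),box(.05,.06,-.014,.014,-.004,0)]
    if h>.028: p.append(box(-.043,.043,-.027,.027,-h,-.02))
    return p
def proj(d,P):
    M=np.linalg.inv(d["cam_to_world"]);q=(M[:3,:3]@P.T).T+M[:3,3];q=q@d["K"].T
    return q[:,:2]/q[:,2:]
S=4
def render(d,l,v):
    x,y,z,a=v;c,s=np.cos(a),np.sin(a);m=np.zeros((420*S,560*S),np.uint8)
    for P in parts(l):
        W=P@np.array([[c,s,0],[-s,c,0],[0,0,1]])+[x,y,z]
        cv2.fillConvexPoly(m,cv2.convexHull(np.round((proj(d,W)+.5)*S).astype(np.int32)),1)
    return m
def fit(l,v0,views,free=(0,1,2,3)):
    """views: list of (cam dict, mask)"""
    big=[cv2.resize(m.astype(np.uint8),None,fx=S,fy=S,interpolation=cv2.INTER_NEAREST) for _,m in views]
    def full(u):
        v=np.array(v0,float);v[list(free)]=u;return v
    def f(u):
        e=0
        for (d,_),b in zip(views,big):
            m=render(d,l,full(u));e+=1-(m&b).sum()/max(1,(m|b).sum())
        return e/len(views)
    step=np.array([.008,.008,.006,.2])[list(free)];u0=np.array(v0,float)[list(free)]
    for _ in range(2):
        sim=np.vstack([u0]+[u0+np.eye(len(u0))[i]*step[i] for i in range(len(u0))])
        r=minimize(f,u0,method="Nelder-Mead",options=dict(initial_simplex=sim,xatol=2e-4,fatol=1e-4));u0=r.x;step=step/2
    return full(u0),r.fun
def plane(d,rc,z):
    ray=d["cam_to_world"][:3,:3]@np.linalg.inv(d["K"])@[rc[1],rc[0],1];o=d["cam_to_world"][:3,3]
    return (o+ray*(z-o[2])/ray[2])[:2]
def go(x,y,z,yaw=None,note=""):
    o=robot.get_obs();r=R.from_quat(o["tool_rot"]).as_matrix()
    cur=np.arctan2(r[1,0],r[0,0]);yaw=cur if yaw is None else yaw
    d=r.T@(np.array([x,y,z])-o["position"]);t=-((yaw-cur+np.pi)%(2*np.pi)-np.pi)
    print(note,"row",np.round(d/.3,3),round(t/2/np.pi,4),"q6 at goal",round((np.arctan2(y,x)+np.pi/2-yaw+np.pi)%(2*np.pi)-np.pi,2))
E
python3 - <<'E'
from h import *
D={c:vision.camera(c) for c in("scene","top")}
yaw=dict(deep_bin_centre=3.14,middle_bin_centre=1.4,shallow_bin_centre=2.5,stack_base=0,spice_jar_centre=0)
for l in H:
    near={"scene":(238,235),"top":(196,235)} if l[:2]=="sp" else None
    V=[];
    for c in D:
        rs=vision.outline_of(c,l)
        if near: rs=sorted(rs,key=lambda r:np.hypot(*(np.array(r["point"])-near[c])))
        if not rs: print("none",c,l);continue
        V.append((D[c],rs[0]["mask"]));pt=rs[0]["point"]
    p=plane(V[-1][0],pt,H[l])
    for vs,n in((V,"both"),(V[-1:],"top")):
        v,e=fit(l,[*p,H[l],yaw[l]],vs,(0,1,2,3) if n=="both" and l[:2]!="sp" else (0,1,2) if n=="both" else (0,1,3))
        print(l,n,np.round(v,4),round(e,3))
for l in("glass","mug","salt_shaker"):
    print(l,[(np.round(r["point"]),np.round(plane(D["top"],r["point"],.09),3),round(r["conf"],2)) for r in vision.look_for("top",l)])
go(.5,-.3,.25)
E
```

```text
deep_bin_centre both [0.4429 0.2325 0.0645 4.4681] 0.546
deep_bin_centre top [0.4424 0.2301 0.078  4.4742] 0.09
middle_bin_centre both [0.4413 0.2283 0.063  1.3208] 0.077
middle_bin_centre top [0.4415 0.2288 0.062  1.3291] 0.036
shallow_bin_centre both [0.447  0.0155 0.0503 2.5453] 0.075
shallow_bin_centre top [0.4483 0.0143 0.046  2.5275] 0.061
stack_base both [ 0.4494 -0.2177  0.0275 -0.0051] 0.084
stack_base top [ 0.4514 -0.2171  0.026  -0.0273] 0.076
spice_jar_centre both [0.6055 0.2017 0.1084 0.    ] 0.12
spice_jar_centre top [0.609  0.2039 0.105  0.1695] 0.108
glass [(array([147., 320.]), array([ 0.739, -0.036]), 0.71)]
mug [(array([146., 373.]), array([ 0.741, -0.185]), 0.86)]
salt_shaker [(array([194., 308.]), array([ 0.607, -0.   ]), 0.67)]
 row [ 1.265 -0.608 -0.065] -0.0 q6 at goal 0.71
```

Run:
```python
from h import *
near={"scene":(140,322),"top":(188,386)};V=[]
for c in near:
    d=vision.camera(c)
    rs=sorted(vision.outline_of(c,"deep_bin_centre"),key=lambda r:np.hypot(*(np.array(r["point"])-near[c])))
    print(c,rs[0]["point"],rs[0]["mask"].sum());V.append((d,rs[0]["mask"]))
v0=[*plane(V[1][0],near["top"],.078),.078,3.14]
v,e=fit("deep_bin_centre",v0,V);print(v,e)
w,e=fit("deep_bin_centre",v0,V[1:],(0,1,3));print(w,e)
o=robot.get_obs();x,y=o["position"][:2]
go((x+v[0])/2,(y+v[1])/2,.25,v[3]-np.pi,"half");go(v[0],v[1],.25,v[3]-np.pi,"full")
```

```text
scene [136.1, 319.3] 1149
top [184.6, 388.4] 940
[ 0.62641953 -0.21616843  0.0776268   3.14446038] 0.1432443383320524
[ 0.62805722 -0.21544665  0.078       3.14157309] 0.07020908078683652
half row [ 0.876 -0.37  -0.065] 0.0508 q6 at goal 0.79
full row [ 1.753 -0.739 -0.065] 0.0508 q6 at goal 1.24
```

```bash
python3 -m handwheel '[[0.876,-0.37,-0.065,0.05],[0.876,-0.37,-0.065,0.05],[0.876,-0.37,-0.065,0.05],[0.876,-0.37,-0.065,0.05],[0.876,-0.37,-0.065,0.05],[0.876,-0.37,-0.065,0.05],[0.876,-0.37,-0.065,0.05],[0.876,-0.37,-0.065,0.05],[0.876,-0.37,-0.065,0.05],[0.876,-0.37,-0.065,0.05]]' 100 20
python3 - <<'E'
from h import *
go(.627,-.216,.25,0.003,"above");go(.627,-.216,.06,0.003,"grip")
E
```

```text
time: 2.48
position: [0.4118, -0.4046, 0.2501]
tool_rot: [1.0, 0.004, -0.0, 0.0]
ft_force: [0.2, 0.2, -0.1]
grip_width: 0.0873
grip_force: 0.0
above row [ 0.723 -0.623 -0.   ] 0.0009 q6 at goal 1.24
grip row [ 0.723 -0.623  0.633] 0.0009 q6 at goal 1.24
```

```bash
python3 -m handwheel '[[0.723,-0.623,0,0.001],[0.723,-0.623,0,0.001],[0.723,-0.623,0,0.001],[0.723,-0.623,0,0.001],[0.723,-0.623,0,0.001],[0.723,-0.623,0,0.001],[0.723,-0.623,0,0.001],[0.723,-0.623,0,0.001],[0.723,-0.623,0,0.001],[0.723,-0.623,0.1,0.001],[0.723,-0.623,0.2,0.001],[0.723,-0.623,0.3,0.001],[0.723,-0.623,0.4,0.001],[0.723,-0.623,0.45,0.001],[0.723,-0.623,0.5,0.001],[0.723,-0.623,0.54,0.001],[0.723,-0.623,0.58,0.001],[0.723,-0.623,0.61,0.001],[0.723,-0.623,0.63,0.001],[0.723,-0.623,0.633,0.001]]'
python3 -m handwheel '[[0,0,0,0],[0,0,0,0],[0,0,0,0],[0,0,0,0],[0,0,0,0],[0,0,0,0],[0,0,0,0],[0,0,0,0]]' 60 20
python3 - <<'E'
from h import *
go(.627,-.216,.19,0,"lift");go(.450,-.2175,.19,-.01,"over base")
E
```

```text
time: 4.15
position: [0.6266, -0.2161, 0.0591]
tool_rot: [1.0, 0.0, -0.001, -0.0]
ft_force: [0.1, 0.5, 0.1]
grip_width: 0.0869
grip_force: 0.0
time: 4.82
position: [0.6279, -0.216, 0.0609]
tool_rot: [1.0, 0.001, 0.001, 0.0]
ft_force: [-0.1, 0.2, 4.6]
grip_width: 0.0659
grip_force: 20.0
lift row [-0.002  0.    -0.43 ] 0.0002 q6 at goal 1.24
over base row [-0.592  0.004 -0.431] 0.0018 q6 at goal 1.13
```

```bash
python3 -m handwheel '[[0,0,-0.05,0],[0,0,-0.13,0],[0,0,-0.23,0],[0,0,-0.33,0],[0,0,-0.4,0],[0,0,-0.43,0],[-0.08,0.004,-0.43,0],[-0.18,0.004,-0.43,0],[-0.28,0.004,-0.43,0],[-0.38,0.004,-0.43,0.002],[-0.46,0.004,-0.43,0.002],[-0.53,0.004,-0.43,0.002],[-0.58,0.004,-0.43,0.002],[-0.592,0.004,-0.35,0.002],[-0.592,0.004,-0.3,0.002],[-0.592,0.004,-0.25,0.002],[-0.592,0.004,-0.25,0.002],[-0.592,0.004,-0.25,0.002]]'
cat > look.py <<'E'
import sys
from h import *
n,l,x,y,z,a=sys.argv[1],sys.argv[2],*map(float,sys.argv[3:7])
D={c:vision.camera(c) for c in("scene","top")}
V=[]
for c,d in D.items():
    m0=render(d,l,[x,y,z,a]);m0=cv2.resize(m0,(560,420),interpolation=cv2.INTER_AREA)>0
    rs=vision.outline_of(c,l)
    for r in rs: print(c,np.round(r["point"]),round(r["conf"],2),int(r["mask"].sum()),"iou",round((r["mask"]&m0).sum()/(r["mask"]|m0).sum(),2))
    rs=[r for r in rs if (r["mask"]&m0).sum()>.4*(r["mask"]|m0).sum()]
    if rs: V.append((d,max(rs,key=lambda r:(r["mask"]&m0).sum())["mask"]))
if V: print("fit",fit(l,[x,y,z,a],V,(0,1,2,3) if len(V)>1 else (0,1,3)))
d=D["scene"];c=proj(d,np.array([[x,y,z]]))[0].astype(int)
x0,y0=np.clip(c[0]-90,0,380),np.clip(c[1]-70,0,280)
cr=[cv2.resize(d["frame"][y0:y0+140,x0:x0+180],(540,420),interpolation=cv2.INTER_CUBIC)]
cv2.imwrite(f"pics/{n}.png",cr[0][:,:,::-1]);print("crop origin",x0,y0)
E
python3 look.py a1 deep_bin_centre .45 -.2175 .155 3.14
```

```text
time: 6.32
position: [0.4487, -0.2166, 0.1339]
tool_rot: [1.0, -0.006, -0.002, -0.001]
ft_force: [1.1, -0.5, -1.5]
grip_width: 0.0661
grip_force: 20.0
scene [136. 392.] 0.71 1264 iou 0.63
fit (array([ 0.44424262, -0.21102516,  0.155     ,  3.23152802]), np.float64(0.2998781549173194))
crop origin 297 49
```

View pics/a1.png

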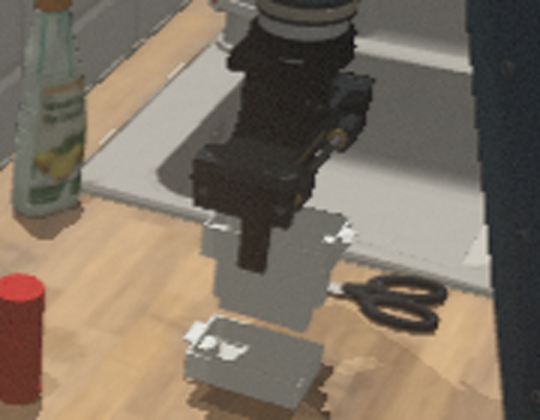

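Run:
```python
from h import *
go(.451,-.2175,.095,-.01,"a");go(.451,-.2175,.079,-.01)
```

```text
a row [ 0.002 -0.001  0.136] -0.0001 q6 at goal 1.13
 row [ 0.002 -0.001  0.189] -0.0001 q6 at goal 1.13
```

```bash
python3 -m handwheel '[[0.002,0,0.04,0],[0.002,0,0.08,0],[0.002,0,0.11,0],[0.002,0,0.13,0],[0.002,0,0.145,0],[0.002,0,0.16,0],[0.002,0,0.17,0],[0.002,0,0.18,0],[0.002,0,0.185,0],[0.002,0,0.185,0]]'; python3 look.py a2 deep_bin_centre .45 -.2175 .096 3.14
```

```text
time: 7.35
position: [0.4503, -0.2173, 0.0795]
tool_rot: [1.0, -0.006, -0.0, -0.0]
ft_force: [0.2, -1.3, -1.5]
grip_width: 0.0658
grip_force: 20.0
scene [154. 388.] 0.62 1071 iou 0.63
fit (array([ 0.44743602, -0.21840223,  0.096     ,  3.16366749]), np.float64(0.35587027759990963))
crop origin 294 71
```

```bash
python3 -m handwheel '[[0,0,0.003,0],[0,0,0.006,0],[0,0,0.008,0],[0,0,0.008,0]]'; python3 -m handwheel '[[0,0,0,0],[0,0,0,0],[0,0,0,0],[0,0,0,0],[0,0,0,0],[0,0,0,0],[0,0,-0.05,0],[0,0,-0.15,0],[0,0,-0.28,0],[0,0,-0.4,0],[0,0,-0.5,0],[0,0,-0.5,0]]' 100
python3 - <<'E'
from h import *
go(.45,0,.26,1.32-np.pi,'mid');go(.4413,.2285,.26,1.32-np.pi,'m');go(.4413,.2285,.26,1.32,'alt')
E
```

```text
time: 7.88
position: [0.4506, -0.2175, 0.0788]
tool_rot: [1.0, -0.006, 0.0, 0.0]
ft_force: [-2.0, 0.5, 11.4]
grip_width: 0.0659
grip_force: 20.0
time: 8.88
position: [0.4536, -0.2197, 0.2331]
tool_rot: [1.0, -0.005, 0.005, 0.004]
ft_force: [0.5, -0.9, 0.5]
grip_width: 0.0869
grip_force: 0.0
mid row [-0.019 -0.731 -0.096] 0.2882 q6 at goal -2.89
m row [-0.056 -1.493 -0.102] 0.2882 q6 at goal -2.41
alt row [-0.056 -1.493 -0.102] -0.2118 q6 at goal 0.73
```

```bash
python3 -m handwheel '[[-0.02,-0.75,-0.05,-0.106],[-0.02,-0.75,-0.05,-0.106],[-0.02,-0.75,-0.05,-0.106],[-0.02,-0.75,-0.05,-0.106],[-0.02,-0.75,-0.05,-0.106],[-0.02,-0.75,-0.05,-0.106],[-0.02,-0.75,-0.05,-0.106],[-0.02,-0.75,-0.05,-0.106]]'; python3 look.py a3 deep_bin_centre .45 -.2175 .096 3.14
python3 - <<'E'
from h import *
go(.4413,.2285,.2,1.32,'m');go(.4413,.2285,.044,1.32,'m')
E
```

```text
time: 9.55
position: [0.4465, 0.0085, 0.2418]
tool_rot: [0.947, 0.323, -0.0, 0.0]
ft_force: [-1.0, -0.0, -0.3]
grip_width: 0.0866
grip_force: 0.0
scene [150. 384.] 0.92 1426 iou 0.82
top [252. 388.] 0.66 1047 iou 0.93
fit (array([ 0.44855825, -0.21633836,  0.09675988,  3.13581829]), np.float64(0.10929758318611621))
crop origin 294 71
m row [ 0.434 -0.6    0.14 ] -0.1062 q6 at goal 0.73
m row [ 0.434 -0.6    0.66 ] -0.1062 q6 at goal 0.73
```

View pics/a3.png

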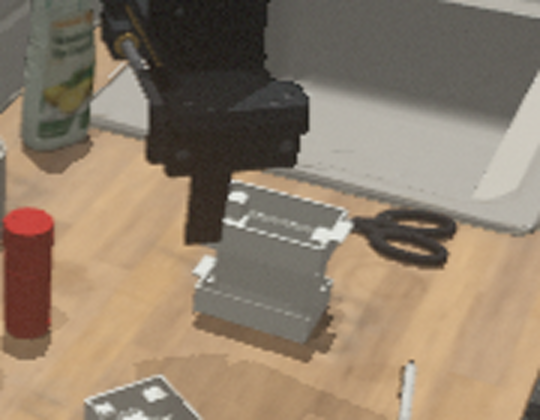

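```bash
python3 -m handwheel '[[0.434,-0.6,0.14,-0.106],[0.434,-0.6,0.14,-0.106],[0.434,-0.6,0.14,-0.106],[0.434,-0.6,0.14,-0.106],[0.434,-0.6,0.14,-0.106],[0.434,-0.6,0.14,-0.106],[0.434,-0.6,0.14,-0.106],[0.434,-0.6,0.14,-0.106],[0.434,-0.6,0.2,-0.106],[0.434,-0.6,0.3,-0.106],[0.434,-0.6,0.4,-0.106],[0.434,-0.6,0.46,-0.106],[0.434,-0.6,0.52,-0.106],[0.434,-0.6,0.57,-0.106],[0.434,-0.6,0.61,-0.106],[0.434,-0.6,0.64,-0.106],[0.434,-0.6,0.66,-0.106],[0.434,-0.6,0.66,-0.106]]'
python3 -m handwheel '[[0,0,0,0],[0,0,0,0],[0,0,0,0],[0,0,0,0],[0,0,0,0],[0,0,0,0],[0,0,0,0],[0,0,0,0]]' 60 20
python3 - <<'E'
from h import *
go(.4413,.2285,.27,None,"lift");go(.45,.0,.27,.66,"mid")
E
```

```text
time: 11.25
position: [0.4406, 0.2285, 0.0435]
tool_rot: [0.79, 0.613, -0.001, -0.0]
ft_force: [-0.8, -0.1, 0.2]
grip_width: 0.0866
grip_force: 0.0
time: 11.92
position: [0.4407, 0.23, 0.0448]
tool_rot: [0.79, 0.614, 0.0, 0.0]
ft_force: [-0.6, 0.0, 6.7]
grip_width: 0.066
grip_force: 20.0
lift row [-0.004  0.004 -0.751] -0.0 q6 at goal 0.73
mid row [-0.735  0.22  -0.751] 0.1052 q6 at goal 0.91
```

```bash
python3 -m handwheel '[[0,0,-0.06,0],[0,0,-0.14,0],[0,0,-0.24,0],[0,0,-0.34,0],[0,0,-0.43,0],[0,0,-0.5,0],[-0.05,0.02,-0.52,0.01],[-0.15,0.05,-0.52,0.025],[-0.26,0.08,-0.52,0.04],[-0.37,0.11,-0.52,0.055],[-0.48,0.14,-0.52,0.07],[-0.58,0.17,-0.52,0.085],[-0.67,0.2,-0.52,0.1],[-0.73,0.22,-0.52,0.105],[-0.735,0.22,-0.52,0.105],[-0.735,0.22,-0.52,0.105]]'
python3 - <<'E'
from h import *
go(.449,-.2165,.185,-.01,"over");go(.449,-.2165,.16,-.01,"over")
E
```

```text
time: 13.25
position: [0.4496, -0.0009, 0.2]
tool_rot: [0.946, 0.324, -0.0, -0.0]
ft_force: [-0.1, 0.4, -1.8]
grip_width: 0.0662
grip_force: 20.0
over row [-0.442  0.567  0.05 ] 0.1065 q6 at goal 1.13
over row [-0.442  0.567  0.133] 0.1065 q6 at goal 1.13
```

```bash
python3 -m handwheel '[[-0.05,0.06,0,0.01],[-0.11,0.14,0,0.025],[-0.17,0.22,0,0.04],[-0.24,0.31,0,0.06],[-0.31,0.4,0,0.08],[-0.37,0.48,0,0.1],[-0.42,0.54,0,0.106],[-0.442,0.567,0.03,0.106],[-0.442,0.567,0.07,0.106],[-0.442,0.567,0.11,0.106],[-0.442,0.567,0.133,0.106],[-0.442,0.567,0.133,0.106],[-0.442,0.567,0.133,0.106]]'
python3 look.py a4 middle_bin_centre .449 -.2165 .178 0
python3 - <<'E'
from h import *
go(.449,-.2165,.1325,-.01,"place")
E
```

```text
time: 14.33
position: [0.4495, -0.2143, 0.1597]
tool_rot: [1.0, -0.001, -0.001, -0.001]
ft_force: [-0.0, -0.2, -1.2]
grip_width: 0.066
grip_force: 20.0
scene [125. 392.] 0.81 1064 iou 0.65
scene [172. 376.] 0.66 498 iou 0.0
top [228. 395.] 0.46 35 iou 0.03
fit (array([ 0.44737918, -0.21465963,  0.178     ,  0.04967732]), np.float64(0.35054671014770766))
crop origin 298 41
place row [-0.004  0.002  0.095] 0.001 q6 at goal 1.13
```

View pics/a4.png

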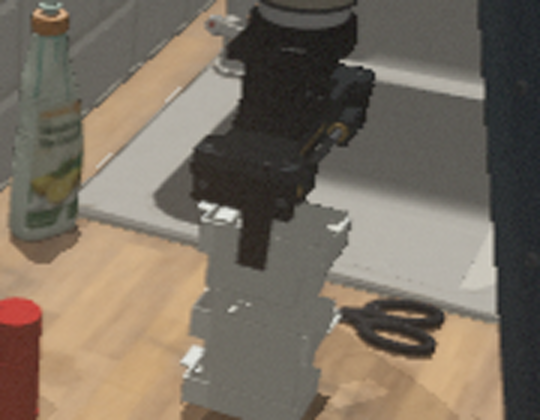

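```bash
python3 -m handwheel '[[0,0.003,0.02,0],[0,0.003,0.04,0],[0,0.003,0.055,0],[0,0.003,0.065,0],[0,0.003,0.075,0],[0,0.003,0.083,0],[0,0.003,0.09,0],[0,0.003,0.094,0],[0,0.003,0.094,0]]'; python3 -c "
from h import *
go(.449,-.2165,.1325,-.01)"
```

```text
time: 15.28
position: [0.4497, -0.2168, 0.1328]
tool_rot: [1.0, -0.002, 0.0, 0.0]
ft_force: [-1.8, 1.6, 5.1]
grip_width: 0.0658
grip_force: 20.0
 row [-0.002 -0.001  0.001] 0.0008 q6 at goal 1.13
```

```bash
python3 -m handwheel '[[0,0,0,0],[0,0,0,0],[0,0,0,0],[0,0,0,0],[0,0,0,0],[0,0,0,0],[0,0,-0.05,0],[0,0,-0.12,0],[0,0,-0.2,0],[0,0,-0.3,0],[0,0,-0.3,0]]' 100
python3 - <<'E'
from h import *
go(.4475,.015,.2,2.535-np.pi,'over');go(.4475,.015,.028,2.535-np.pi,'grip')
E
```

```text
time: 16.2
position: [0.4525, -0.2188, 0.227]
tool_rot: [1.0, -0.002, 0.004, 0.003]
ft_force: [0.5, 1.1, 0.0]
grip_width: 0.0873
grip_force: 0.0
over row [-0.021 -0.78   0.085] 0.0958 q6 at goal 2.21
grip row [-0.026 -0.784  0.658] 0.0958 q6 at goal 2.21
```

```bash
python3 -m handwheel '[[-0.008,-0.775,0,0.096],[-0.008,-0.775,0,0.096],[-0.008,-0.775,0,0.096],[-0.008,-0.775,0,0.096],[-0.008,-0.775,0,0.096],[-0.008,-0.775,0.05,0.096],[-0.008,-0.775,0.1,0.096],[-0.008,-0.775,0.2,0.096],[-0.008,-0.775,0.25,0.096],[-0.008,-0.775,0.25,0.096],[-0.008,-0.775,0.25,0.096],[-0.008,-0.775,0.25,0.096]]'; python3 look.py a5 middle_bin_centre .449 -.2165 .15 0;python3 look.py a6 shallow_bin_centre .4475 .015 .046 2.535
python3 - <<'E'
from h import *
go(.4475,.015,.028,2.535-np.pi,'grip')
E
```

```text
time: 17.2
position: [0.4491, 0.0154, 0.1477]
tool_rot: [0.954, -0.3, 0.001, -0.0]
ft_force: [-0.4, 0.3, 0.5]
grip_width: 0.0871
grip_force: 0.0
scene [131. 404.] 0.54 245 iou 0.15
top [250. 392.] 0.85 1126 iou 0.97
fit (array([ 0.44851382, -0.21532348,  0.15      , -0.004782  ]), np.float64(0.024262581102448055))
crop origin 297 52
scene [134. 281.] 0.75 1257 iou 0.0
scene [222. 345.] 0.61 1436 iou 0.9
top [271. 294.] 0.56 64 iou 0.07
fit (array([0.44659809, 0.01167238, 0.046     , 2.51046037]), np.float64(0.07275309393386087))
crop origin 254 142
grip row [-0.003  0.004  0.399] -0.0003 q6 at goal 2.21
```

View pics/a5.png

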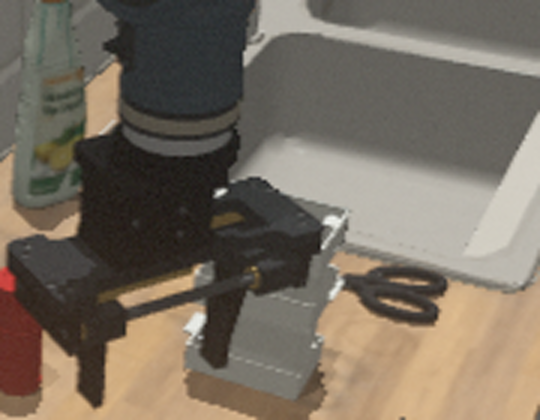

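```bash
python3 -m handwheel '[[-0.003,0.004,0.08,0],[-0.003,0.004,0.16,0],[-0.003,0.004,0.23,0],[-0.003,0.004,0.29,0],[-0.003,0.004,0.33,0],[-0.003,0.004,0.36,0],[-0.003,0.004,0.38,0],[-0.003,0.004,0.393,0],[-0.003,0.004,0.393,0]]'
python3 -m handwheel '[[0,0,0,0],[0,0,0,0],[0,0,0,0],[0,0,0,0],[0,0,0,0],[0,0,0,0],[0,0,0,0],[0,0,0,0]]' 60 20
python3 - <<'E'
from h import *
go(.4475,.015,.23,None,"lift");go(.4485,-.2155,.23,-.005,"over");go(.4485,-.2155,.2,-.005,"over")
E
```

```text
time: 18.35
position: [0.447, 0.0152, 0.0289]
tool_rot: [0.954, -0.299, -0.0, 0.0]
ft_force: [-0.8, 0.5, -0.5]
grip_width: 0.0866
grip_force: 0.0
time: 19.02
position: [0.4471, 0.0151, 0.0297]
tool_rot: [0.954, -0.299, 0.0, 0.0]
ft_force: [-0.6, -1.8, 5.7]
grip_width: 0.0658
grip_force: 20.0
lift row [ 0.002 -0.001 -0.668] -0.0 q6 at goal 2.21
over row [ 0.443  0.628 -0.667] -0.0959 q6 at goal 1.13
over row [ 0.443  0.628 -0.567] -0.0959 q6 at goal 1.13
```

```bash
python3 -m handwheel '[[0,0,-0.05,0],[0,0,-0.13,0],[0,0,-0.23,0],[0,0,-0.34,0],[0,0,-0.45,0],[0,0,-0.55,0],[0,0,-0.62,0],[0.03,0.04,-0.66,-0.01],[0.09,0.13,-0.66,-0.025],[0.16,0.22,-0.66,-0.04],[0.22,0.32,-0.66,-0.055],[0.29,0.41,-0.66,-0.07],[0.35,0.5,-0.66,-0.085],[0.4,0.57,-0.66,-0.096],[0.43,0.61,-0.66,-0.096],[0.443,0.628,-0.64,-0.096],[0.443,0.628,-0.6,-0.096],[0.443,0.628,-0.567,-0.096],[0.443,0.628,-0.567,-0.096],[0.443,0.628,-0.567,-0.096]]'
python3 look.py a7 shallow_bin_centre .4485 -.2155 .2165 3.14
python3 - <<'E'
from h import *
go(.4485,-.2155,.1715,-.005,"place")
E
```

```text
time: 20.68
position: [0.4478, -0.2136, 0.1985]
tool_rot: [1.0, -0.003, -0.001, -0.001]
ft_force: [0.9, 0.4, -1.5]
grip_width: 0.0662
grip_force: 20.0
top [268. 403.] 0.52 58 iou 0.04
crop origin 301 26
place row [-0.001  0.002  0.095] 0.0001 q6 at goal 1.13
```

View pics/a7.png

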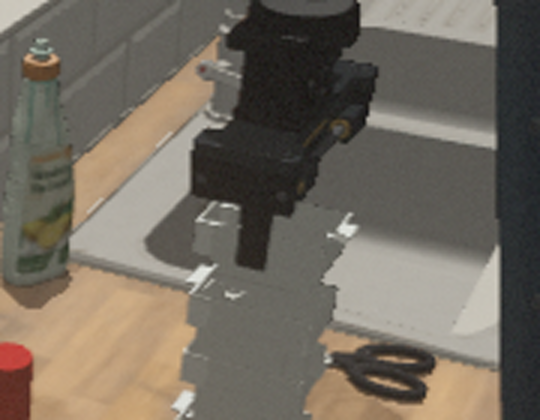

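```bash
python3 -m handwheel '[[0,0.002,0.02,0],[0,0.002,0.04,0],[0,0.002,0.055,0],[0,0.002,0.065,0],[0,0.002,0.075,0],[0,0.002,0.083,0],[0,0.002,0.09,0],[0,0.002,0.094,0],[0,0.002,0.094,0]]'; python3 -c "
from h import *
go(.4485,-.2155,.1715,-.005)"
```

```text
time: 21.63
position: [0.4485, -0.216, 0.1717]
tool_rot: [1.0, -0.002, 0.0, 0.0]
ft_force: [-0.7, 0.2, 3.2]
grip_width: 0.0659
grip_force: 20.0
 row [-0.    -0.002  0.001] 0.0 q6 at goal 1.13
```

```bash
python3 -m handwheel '[[0,0,0,0],[0,0,0,0],[0,0,0,0],[0,0,0,0],[0,0,0,0],[0,0,0,0],[0,0,-0.05,0],[0,0,-0.12,0],[0,0,-0.2,0],[0,0,-0.2,0],[0.1,-0.8,-0.2,0],[0.1,-0.8,-0.2,0],[0.1,-0.8,-0.2,0],[0.1,-0.8,-0.2,0],[0.1,-0.8,-0.2,0],[0.1,-0.8,-0.2,0],[0.1,-0.8,-0.2,0],[0.1,-0.8,-0.2,0],[0.1,-0.8,-0.2,0],[0.1,-0.8,-0.2,0]]' 100; python3 look.py a8 shallow_bin_centre .4485 -.2155 .188 3.14; python3 look.py a9 spice_jar_centre .607 .203 .106 0;python3 -c "
from h import *
go(.607,.203,.2,0.3);go(.607,.203,.2,0)"
```

```text
time: 23.3
position: [0.4796, 0.0228, 0.2309]
tool_rot: [1.0, -0.003, -0.0, 0.0]
ft_force: [0.3, -0.1, 0.4]
grip_width: 0.0868
grip_force: 0.0
scene [114. 390.] 0.81 1311 iou 0.89
top [252. 390.] 0.9 1193 iou 0.95
fit (array([ 0.44801276, -0.21373793,  0.19051199,  3.13001165]), np.float64(0.0720377477320252))
crop origin 299 37
scene [197. 255.] 0.9 823 iou 0.0
scene [164. 301.] 0.78 705 iou 0.0
scene [220. 281.] 0.69 927 iou 0.0
scene [337. 279.] 0.63 1333 iou 0.0
scene [164. 242.] 0.58 1181 iou 0.0
top [194. 340.] 0.66 235 iou 0.0
top [253. 375.] 0.63 84 iou 0.0
top [264. 177.] 0.55 304 iou 0.0
top [183. 279.] 0.53 250 iou 0.0
top [214. 269.] 0.41 139 iou 0.0
crop origin 141 149
 row [ 0.421 -0.601  0.104] -0.0487 q6 at goal 1.59
 row [ 0.421 -0.601  0.104] -0.0009 q6 at goal 1.89
```

View pics/a8.png

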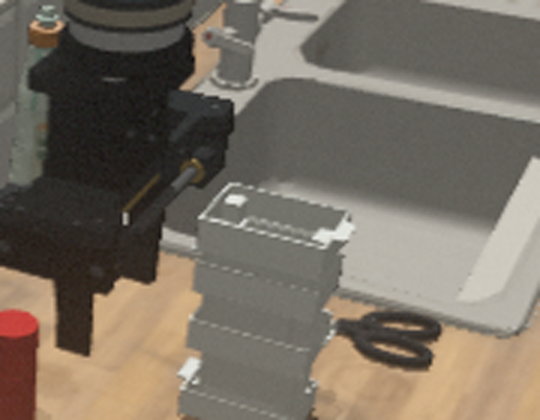

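```bash
python3 -m handwheel '[[0.421,-0.601,0.1,0],[0.421,-0.601,0.1,0],[0.421,-0.601,0.1,0],[0.421,-0.601,0.1,0],[0.421,-0.601,0.1,0],[0.421,-0.601,0.1,0],[0.421,-0.601,0.1,0],[0.421,-0.601,0.1,0],[0.421,-0.601,0.1,0]]'
python3 - <<'E'
from h import *
d=vision.camera("scene");cv2.imwrite("pics/b1.png",cv2.resize(d["frame"][140:280,160:340],(540,420),interpolation=cv2.INTER_CUBIC)[:,:,::-1])
go(.607,.203,.07,0)
E
```

```text
time: 24.45
position: [0.6059, 0.2028, 0.2009]
tool_rot: [1.0, -0.003, -0.001, 0.0]
ft_force: [0.3, 0.5, 0.7]
grip_width: 0.0869
grip_force: 0.0
 row [ 0.004 -0.002  0.437] -0.0009 q6 at goal 1.89
```

View pics/b1.png

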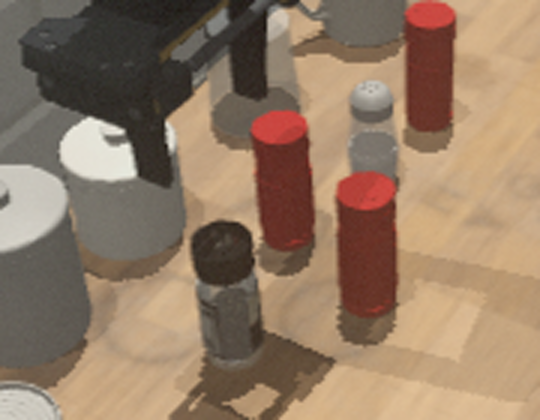

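The jar with the dark cap is at crop (225,290), between the open fingers' line and clear of the red jars and canisters. Descending.

```bash
python3 -m handwheel '[[0.003,0,0.08,0],[0.003,0,0.16,0],[0.003,0,0.23,0],[0.003,0,0.29,0],[0.003,0,0.33,0],[0.003,0,0.37,0],[0.003,0,0.4,0],[0.003,0,0.42,0],[0.003,0,0.437,0],[0.003,0,0.437,0]]'
python3 -m handwheel '[[0,0,0,0],[0,0,0,0],[0,0,0,0],[0,0,0,0],[0,0,0,0],[0,0,0,0],[0,0,0,0],[0,0,0,0],[0,0,0,0],[0,0,0,0]]' 20 15
python3 - <<'E'
from h import *
go(.607,.203,.3,None,"lift");go(.52,.0,.3,0,"mid")
E
```

```text
time: 25.33
position: [0.6075, 0.2035, 0.0695]
tool_rot: [1.0, -0.003, -0.0, 0.0]
ft_force: [-0.5, -0.2, 0.4]
grip_width: 0.0872
grip_force: 0.0
time: 26.17
position: [0.6078, 0.2035, 0.0701]
tool_rot: [1.0, -0.002, 0.0, 0.0]
ft_force: [0.3, -0.8, 0.3]
grip_width: 0.0403
grip_force: 15.0
lift row [-0.003  0.002 -0.766] -0.0 q6 at goal 1.9
mid row [-0.289  0.68  -0.766] -0.0008 q6 at goal 1.57
```

```bash
python3 -m handwheel '[[0,0,-0.05,0],[0,0,-0.13,0],[0,0,-0.23,0],[0,0,-0.34,0],[0,0,-0.45,0],[0,0,-0.56,0],[0,0,-0.66,0],[-0.02,0.04,-0.73,0],[-0.05,0.12,-0.766,0],[-0.09,0.21,-0.766,0],[-0.13,0.31,-0.766,0],[-0.17,0.41,-0.766,0],[-0.21,0.5,-0.766,0],[-0.25,0.58,-0.766,0],[-0.28,0.64,-0.766,0],[-0.289,0.68,-0.766,0],[-0.289,0.68,-0.766,0],[-0.289,0.68,-0.766,0]]'
python3 - <<'E'
from h import *
go(.4485,-.2145,.285,0,"over");go(.4485,-.2145,.215,0,"place")
E
```

```text
time: 27.67
position: [0.5204, 0.0, 0.2999]
tool_rot: [1.0, -0.003, 0.0, -0.0]
ft_force: [0.5, 0.2, -0.6]
grip_width: 0.0408
grip_force: 15.0
over row [-0.235  0.717  0.049] -0.001 q6 at goal 1.12
place row [-0.235  0.717  0.282] -0.001 q6 at goal 1.12
```

```bash
python3 -m handwheel '[[-0.01,0.04,0,0],[-0.04,0.12,0,0],[-0.07,0.22,0,0],[-0.1,0.32,0,0],[-0.14,0.42,0,0],[-0.17,0.52,0,0],[-0.2,0.61,0,0],[-0.22,0.67,0,0],[-0.235,0.71,0.02,0],[-0.235,0.717,0.04,0],[-0.235,0.717,0.04,0],[-0.235,0.717,0.04,0]]'
python3 look.py b2 spice_jar_centre .448 -.2145 .323 0
python3 - <<'E'
from h import *
go(.4485,-.2145,.215,0,"place")
E
```

```text
time: 28.67
position: [0.4485, -0.2137, 0.2873]
tool_rot: [1.0, -0.002, -0.001, -0.001]
ft_force: [0.3, -0.0, -0.7]
grip_width: 0.0401
grip_force: 15.0
scene [221. 279.] 0.93 914 iou 0.0
scene [338. 280.] 0.84 1350 iou 0.0
scene [162. 301.] 0.76 704 iou 0.0
scene [200. 255.] 0.73 825 iou 0.0
scene [ 81. 396.] 0.55 684 iou 0.6
top [269. 178.] 0.85 262 iou 0.0
top [216. 265.] 0.76 226 iou 0.0
top [193. 343.] 0.74 228 iou 0.0
top [183. 277.] 0.71 251 iou 0.0
fit (array([ 0.4455002 , -0.21362456,  0.323     ,  0.07913428]), np.float64(0.3536299765807962))
crop origin 308 0
place row [-0.002  0.002  0.244] -0.0005 q6 at goal 1.12
```

View pics/b2.png

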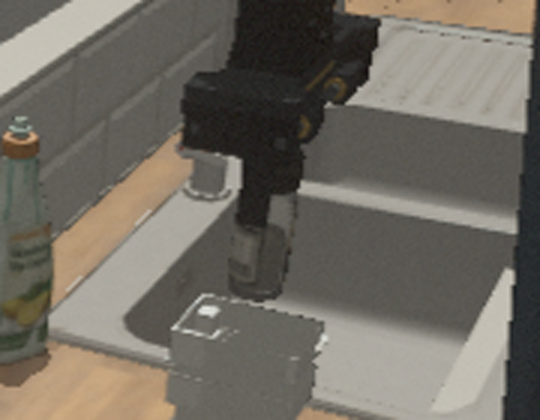

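```bash
python3 -m handwheel '[[0,0.002,0.04,0],[0,0.002,0.09,0],[0,0.002,0.13,0],[0,0.002,0.16,0],[0,0.002,0.185,0],[0,0.002,0.2,0],[0,0.002,0.212,0],[0,0.002,0.222,0],[0,0.002,0.232,0],[0,0.002,0.235,0],[0,0.002,0.235,0]]'
```

```text
time: 29.78
position: [0.4485, -0.2154, 0.2173]
tool_rot: [1.0, -0.003, 0.0, 0.0]
ft_force: [0.2, -0.2, -1.3]
grip_width: 0.0405
grip_force: 15.0
```

```bash
python3 -m handwheel '[[0,0,0.003,0],[0,0,0.006,0],[0,0,0.009,0],[0,0,0.009,0]]'
```

```text
time: 30.12
position: [0.4487, -0.2155, 0.215]
tool_rot: [1.0, -0.002, 0.0, 0.0]
ft_force: [0.2, 0.4, 1.4]
grip_width: 0.0406
grip_force: 15.0
```

```bash
python3 -m handwheel '[[0,0,0,0],[0,0,0,0],[0,0,0,0],[0,0,0,0],[0,0,0,0],[0,0,0,0],[0,0,0,0],[0,0,-0.05,0],[0,0,-0.12,0],[0,0,-0.22,0],[0,0,-0.32,0],[0,0,-0.32,0],[0,-0.5,-0.32,0],[0,-0.5,-0.32,0],[0,-0.5,-0.32,0],[0,-0.5,-0.32,0],[0,-0.5,-0.32,0],[0,-0.5,-0.32,0],[0,-0.5,-0.32,0]]' 100
python3 look.py b3 spice_jar_centre .448 -.2145 .25 0; python3 look.py b4 shallow_bin_centre .4485 -.2145 .188 3.14
```

```text
time: 31.7
position: [0.4494, -0.0657, 0.3105]
tool_rot: [1.0, -0.002, 0.0, 0.0]
ft_force: [0.1, 0.1, 0.2]
grip_width: 0.087
grip_force: 0.0
scene [336. 282.] 0.95 1327 iou 0.0
scene [162. 301.] 0.86 633 iou 0.0
scene [223. 282.] 0.56 861 iou 0.0
scene [198. 255.] 0.56 815 iou 0.0
scene [ 97. 391.] 0.55 648 iou 0.67
top [266. 181.] 0.85 266 iou 0.0
top [217. 269.] 0.71 184 iou 0.0
top [194. 340.] 0.62 243 iou 0.0
top [185. 279.] 0.48 226 iou 0.0
top [253. 406.] 0.44 38 iou 0.1
fit (array([ 0.45924277, -0.26121066,  0.25      , -0.56629195]), np.float64(0.2886875265467932))
crop origin 303 12
top [266. 405.] 0.61 93 iou 0.08
crop origin 299 37
```

View pics/b3.png

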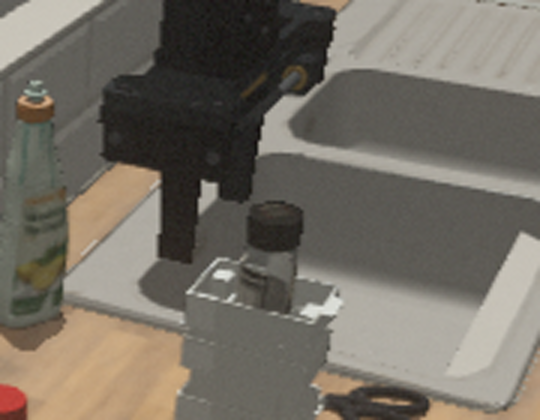

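The jar stands upright in the top bin (cap at crop (275,225)), the stack is straight, and the gripper is clear. I'm letting things settle, then handing in.

```bash
python3 -m handwheel '[[0,0,0,0],[0,0,0,0],[0,0,0,0],[0,0,0,0],[0,0,0,0],[0,0,0,0]]'; python3 -c "
from rig import job
print(job.hand_in())"
```

```text
time: 32.6
position: [0.4492, -0.0653, 0.3106]
tool_rot: [1.0, -0.002, 0.0, 0.0]
ft_force: [0.5, -0.5, -0.3]
grip_width: 0.087
grip_force: 0.0
the job is handed in; nothing more can be done
None
```

I handed the job in at 32.6 s with the three bins stacked on the base with opposing tabs, the jar upright in the top bin and the gripper open and clear; the hand-in returned no verdict.

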